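# Find the high point of a tray-drive eccentric on centres

### The arm

A 6-joint arm with a two-finger parallel gripper is mounted at the origin on the work surface. World frame = base frame: x ahead of the robot, y to its left, z up, the work surface at z = 0. Lengths are in mm, angles in rad, forces in N, time in s.
With the tool pointing down it reaches from about 350 to 875 mm from the base axis. Payload 4.2 kg.
Tool frame: the origin (TCP) lies midway between the tips of the shut fingers; the grasp point (between the pads) lies 19 mm behind it; z points along the fingers, y is the line along which they close (so a half turn about z gives the same grasp; the last joint's range is limited). The gripper opens to 85 mm and grips with 20 to 120 N. Pads are 22 mm wide; open, the fingers measure 114 mm over their backs; the gripper's body (76 mm by 85 mm) begins 54 mm behind the grasp point. The pads swing forward as they close: fully open they stand 13 mm farther back than shut.
Start: joints at [-1.039, 0.385, 0.008, 0, -1.194, -0.259], TCP at [168.409, -601.862, 198.512] pointing down, gripper open.
Joint ranges: [-3.14, 3.14], [-1.21, 2.06], [-1.07, 1.41], [-3.16, 2.05], [-2.99, -0.16], [-3.1, 3.1]. Speed limits (rad/s): [2.79, 2.79, 3.14, 3.14, 3.14, 3.14].

### API

Orientations are given as a unit quaternion [x, y, z, w].
In Python, from bench import arm gives the robot as it stands.
- The arm moves only by the tool send_rows, never from a script. Its argument "targets" is a list of rows, each an object of numbers: "gripper": the gripper command: -1 is fully open, 1 is shut, values between are in proportion; "x", "y", "z": the shift along the tool's x, y, z in cm; "ax", "ay", "az": the turn, a rotation vector about the tool's x, y, z in degrees. A call has 1 to 5 rows; each row shifts and turns the commanded pose from where the row before left it, along the tool's axes as they then stand; what a row does not reach is not made up. A row lasts 1/12 s, in which the tool goes at most 41.7 mm and 7.16 degrees, less where a joint would pass 70% of its speed; a pose out of reach is approached as far as the arm can. A call is refused whole if a number of a shift passes 4.17 or a number of a turn 7.16, either way. A call with a gripper value outside its range is refused whole. The fingers move at their own pace and stop on an object; the grip force is fixed at half the most. Time passes only in rows, so rows that do not move let the fingers close. It gives the time, the measured TCP pose, the force, the opening and the grip force at its end, in the units of the state.
- arm.read_state(): the state, without advancing time (a new reading comes with each control period).
- arm.get_image(name): name is "scene" or "side" or "wrist"; returns (picture, depth): 400x640x3 uint8, red, green, blue; 400x640 float32, mm along the optical axis (not along the pixel's ray), 0 where there is no reading.
- arm.camera_model(name): a dict with "fx", "fy", "cx", "cy" (pixels), "distortion" ([k1, k2, p1, p2, k3] as OpenCV has them; the pictures are not rectified), "cam_to_world" (4x4, takes a point from camera to world coordinates). Camera axes: x right, y down, z forward; pixel columns grow to the right and rows downward; lengths in mm; the calibration is good to about 2 mm. A picture is of the moment at which its call begins: read the wrist's pose just before it. camera_model takes no time and is no camera call; for the wrist camera it gives the pose at the moment of the call.
- arm.job_done(): hands the job in; it is judged then, once.
Trained networks look in the newest picture that a camera, given by its name, has taken for a name from the list of things; names that differ only in an ending like _2 or _b are one class to them, and where a whole thing is asked for, a point or a joint stands for the part that bears it (a point fixed in the world has none). Each returns a list of dicts, best first, with "score" (0 to 1); they miss things now and then, are a little off and sometimes report something else, mostly with a low value. They report only what shows in the picture. A call takes as long as a camera call.
- arm.boxes_of(camera, thing): "rect" ([left, top, width, height] in pixels, round what is visible of it).
The state is a dict: "clock": time; "joints": joint angles; "joint_vel": joint speeds; "joint_efforts": joint torques, N m; "position": TCP position; "ee_rot": TCP orientation; "contact_force": force on the tool from outside, world axes, zero at the start; "wrist_torque": the same for the moment, N m; "gripper_width": finger opening in mm; "grasp_force": force on a finger pad.
Only numpy, scipy, OpenCV 4.12 (cv2) and the standard library are available. Lean on these libraries where they do the work, as an engineer would, in place of code of your own. Each camera call takes 0.05 s, during which the arm holds its last target. There are 200 camera calls.

### The job

The eccentric from the credenza's motorised tray sits on a spindle between centres in the small test stand. Push the dial-gauge carriage fully home against its stop so that its sprung plunger bears on the eccentric; then turn the spindle by pushing its spokes, watch the plunger, take it through its lowest reading and after that on to its highest, and leave it standing at the highest. Leave the planter, the acrylic box, the sunglasses and the key where they are.

Things in the scene. Friction and masses are not known exactly. Their poses are not given: they have to be found in the camera images.
- stand: Fixed metal test stand: dark base plate 280 x 200 x 12 mm (x -215 to +65), two grey uprights 113 mm high at y = +-84 mm hold a spindle lying along y, its axis 95 mm above the worktop. Origin on the worktop straight below the spindle axis, midway between the uprights; z up, x horizontal from the gauge towards the spindle.
- hub (a point): Fixed point on the spindle axis (95 mm up, stand y = +40 mm), centre of the spoke hub. Five round steel spokes, 12 mm thick, evenly spaced, ends 70 mm from the axis, turn about it in the upright plane along the stand's x. A spoke near the top can be pushed along the stand's +x or -x with shut fingers from above. It takes 2 to 4 N; the spindle stays where left.
- spindle (a joint): Turn of the spindle, rad, many turns possible. At 0 one spoke points straight up; grows as the top of the spoke wheel moves towards the stand's +x (away from the gauge). How the eccentric's high side lies relative to the spokes differs every time and is not given.
- carriage (a joint): Travel of the gauge carriage towards the spindle, m: 0 drawn fully back, 0.050 fully home against its stop. It starts at 0 to 0.020, with the plunger clear of the eccentric. Sliding takes about 5 N (up to 9 N with the plunger pressed); it stays where it is left.
- gauge_back (a point): Centre of the flat back of the grey gauge housing (44 mm wide, 38 to 118 mm above the worktop, this point 78 mm up) facing stand -x; push it to stand +x, high up (a gripper reaching lower may foul the dial). Moves with the carriage, at stand y = -40 mm, x = -106 mm when home. The dial on top is 126 mm up, flush with the back; the foot sticks out 6 mm behind it below 38 mm.
- plunger (a joint): How far the sprung plunger is pressed in, m; 0 fully out. With the carriage home it rides at spindle height on the eccentric (64 mm brass disc, centre 8 mm off the spindle axis), swinging from about 0.002 (low side) to 0.018 (high side) and back once a turn, nearly a sine; rounded tip 12 mm across. The needle on the dial turns with it, 0.12 rad per mm, clockwise from above as it goes in.
- planter: Terracotta pot with a succulent, 120 mm across, 105 mm high, bystander. Origin under its centre.
- acrylic_box: Clear open acrylic box 120 x 170 x 60 mm with a spare pair of sunglasses, bystander. Origin under its centre.
- sunglasses: Folded black plastic sunglasses, 144 mm wide, in the shallow aluminium tray (220 x 240 x 22 mm), bystander. Origin under the bridge.
- key: Steel key 60 mm long in the same tray, bystander. Origin under its middle.

How it is judged (in metres and radians):
On the way, in this order (a step that is already met when the one before it is completed fails the run):
1. the gauge carriage is pushed fully home (value of joint carriage above 0.0485 m), for 0.2 s.
2. with the gauge home, the spindle is turned through the eccentric's low point (value of joint carriage above 0.0485 m and value of joint plunger below 0.0029 m), for 0.1 s.
3. the spindle is turned on to the eccentric's high point (value of joint carriage above 0.0485 m and value of joint plunger above 0.0172 m), for 0.2 s.
At the end, for the whole second after the job is handed in: The carriage is home (within 1.5 mm of its stop), the spindle is at rest with the plunger at its highest reading (above 17.2 mm, that is within 0.8 mm of the top of its swing, about 23 degrees of turn either way) (all of step 3 and velocity of joint spindle between -0.05 and 0.05 rad/s); the robot touches nothing.
It fails at once if planter, acrylic box, sunglasses or key moved by more than 30 mm (distance of any of planter, acrylic_box, sunglasses, key from where it was at the start of the episode above 0.03 m).
It also fails if it takes over 72 s, if anything falls off the work surface, if the arm or the gripper's body presses on something with over 40 N, if the wrist force passes 120 N, or if a joint passes its speed limit or range.

## Working session

There is one attempt and no reset: what is moved stays moved. The work goes in short steps, Python scripts to look and compute and a tool call to move; the robot and the scene stay as the last step left them, time stands still between calls to the robot, and variables do not carry over. Pictures are saved under pics/ and viewed, at most 12 in all, crops included, and the job is handed in when it is done.

Besides the shell and the picture viewer there is one more tool, called after ">>>" as name(argument=value, ...), one argument or row to a line, values as JSON. send_rows: Moves the arm, as the interface text tells. Its arguments: {"type":"object","properties":{"targets":{"type":"array"}},"required":["targets"]}

```bash
mkdir -p pics; ls; python3 - <<'E'
from bench import arm
import cv2,json,numpy as np
s=arm.read_state(); print(s['clock'],s['position'],s['ee_rot'],s['gripper_width'])
for c in ['scene','side']:
    p,d=arm.get_image(c); cv2.imwrite(f'pics/{c}0.png',p[:,:,::-1]); np.save(f'{c}_d.npy',d); np.save(f'{c}_p.npy',p)
    m=arm.camera_model(c); print(c,m)
    for t in ['stand','carriage','spindle','plunger','planter','acrylic_box','sunglasses']:
        print(t,[(r['rect'],round(r['score'],2)) for r in arm.boxes_of(c,t)[:2]])
E
```

```text
pics
0.0 [ 168.25436667 -601.25344361  197.41836844] [-1.35898987e-01  9.90722087e-01  1.08087705e-03 -2.06707143e-04] 85.32823274116672
scene {'fx': 365.76843489182994, 'fy': 365.76843489182994, 'cx': 315.45686027972425, 'cy': 197.83195546250874, 'distortion': array([0.01229341, 0.        , 0.        , 0.        , 0.        ]), 'cam_to_world': array([[-9.54787592e-02,  5.53583680e-01, -8.27302192e-01,
         1.30607974e+03],
       [ 9.95180166e-01,  7.17584439e-02, -6.68368397e-02,
         8.49060245e+01],
       [ 2.23661343e-02, -8.29696231e-01, -5.57766905e-01,
         5.94905117e+02],
       [ 0.00000000e+00,  0.00000000e+00,  0.00000000e+00,
         1.00000000e+00]])}
stand [([293.6, 173.0, 106.3, 102.9], 0.66)]
carriage [([327.8, 172.4, 23.4, 40.4], 0.8)]
spindle [([317.1, 195.3, 56.6, 56.3], 0.85)]
plunger []
planter [([97.0, 174.3, 59.0, 69.0], 0.97), ([294.2, 172.7, 100.9, 104.6], 0.67)]
acrylic_box [([141.5, 171.9, 72.1, 39.6], 0.75), ([328.1, 171.9, 24.2, 42.2], 0.26)]
sunglasses [([430.7, 244.9, 64.7, 25.6], 0.55), ([293.7, 170.8, 103.4, 105.1], 0.26)]
side {'fx': 
[... 197 characters left out ...]
rray([[-9.82705152e-01, -1.01666183e-01,  1.54772644e-01,
         3.65802267e+02],
       [-1.85068944e-01,  5.67781867e-01, -8.02105503e-01,
         9.63207852e+02],
       [-6.33009618e-03, -8.16876820e-01, -5.76777419e-01,
         7.58944095e+02],
       [ 0.00000000e+00,  0.00000000e+00,  0.00000000e+00,
         1.00000000e+00]])}
stand [([247.0, 188.6, 117.4, 91.5], 0.89), ([234.0, 285.7, 35.3, 49.6], 0.75)]
carriage [([307.8, 198.8, 30.1, 45.7], 0.97)]
spindle [([253.8, 189.8, 46.7, 50.8], 0.72)]
plunger []
planter [([300.6, 119.6, 29.6, 39.1], 0.92), ([305.3, 196.4, 32.1, 50.1], 0.57)]
acrylic_box [([331.6, 135.2, 40.4, 38.5], 0.93)]
sunglasses [([234.8, 287.2, 32.8, 50.1], 0.82)]
```

View pics/scene0.png

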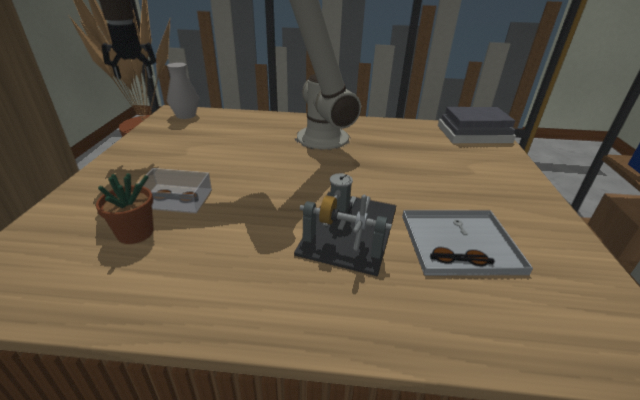

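View pics/side0.png

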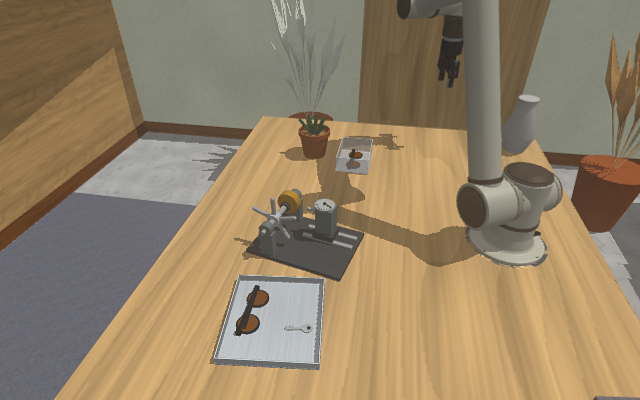

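The scene view shows the stand at about (345,220), with the gauge (340,195) on the robot side and the spokes at (365,215). In the side view the gauge is at (325,220), the spokes at (278,215) and the tray at (270,320). Next I fit the stand pose from depth.

```bash
cat > h.py <<'E'
import numpy as np,cv2
from bench import arm
def cloud(c,d,box=None):
    m=arm.camera_model(c) if isinstance(c,str) else c
    v,u=np.nonzero(d>0)
    if box is not None:
        k=(u>=box[0])&(u<box[0]+box[2])&(v>=box[1])&(v<box[1]+box[3]); u,v=u[k],v[k]
    K=np.array([[m['fx'],0,m['cx']],[0,m['fy'],m['cy']],[0,0,1]])
    n=cv2.undistortPoints(np.c_[u,v].astype(np.float64)[:,None],K,np.array(m['distortion']))[:,0]
    z=d[v,u]; P=np.c_[n*z[:,None],z,np.ones(len(z))]@np.array(m['cam_to_world']).T
    return P[:,:3],u,v
E
python3 - <<'E'
from h import *
Q=[];C=[]
for c,b in [('scene',(285,165,125,115)),('side',(240,180,135,105))]:
    d=np.load(c+'_d.npy');p=np.load(c+'_p.npy'); P,u,v=cloud(c,d,b); 
    Q.append(P);C.append(p[v,u].astype(int))
    k=(P[:,2]>7)&(P[:,2]<18)&(p[v,u].max(1)<100)
    print(c,k.sum(),cv2.minAreaRect(P[k][:,:2].astype(np.float32)))
    br=(C[-1][:,0]-C[-1][:,2]>70)&(P[:,2]>60); print('brass',br.sum(),P[br].mean(0))
    h=P[:,2]>118; print('dial',h.sum(),np.median(P[h],0),P[h].min(0),P[h].max(0))
Q=np.vstack(Q);C=np.vstack(C);np.savez('cl.npz',Q=Q,C=C)
k=(Q[:,2]>7)&(Q[:,2]<18)&(C.max(1)<100)
r=cv2.minAreaRect(Q[k][:,:2].astype(np.float32));print(r,cv2.boxPoints(r))
E
```

```text
scene 3501 ((566.9767456054688, 137.45616149902344), (247.02748107910156, 281.40460205078125), 76.8193588256836)
brass 68 [627.03724911  57.64106652 132.88885205]
dial 569 [614.87670137  78.33554808 124.8259947 ] [485.51584736  41.90305485 118.04470673] [704.79890034 154.92226764 165.18753944]
side 3301 ((561.5267944335938, 145.58856201171875), (265.6181335449219, 278.58526611328125), 75.9353256225586)
brass 125 [604.94944447  61.4633268  123.75392974]
dial 457 [536.23970179  83.4311561  123.79631769] [480.92741291  45.124439   118.02890787] [697.68411377 153.01534985 164.81961254]
((565.7528686523438, 144.1833953857422), (266.1077575683594, 286.8714599609375), 76.81103515625) [[395.74255   47.365875]
 [675.0471   -18.087677]
 [735.7632   241.00092 ]
 [456.45862  306.45447 ]]
```

```bash
python3 - <<'E'
from h import *
f=np.load('cl.npz');Q,C=f['Q'],f['C']
im=np.full((580,560,3),255,np.uint8)
for lo,hi in [(5,200)]:
    o=np.argsort(Q[:,2])
    for q,c in zip(Q[o],C[o]):
        if lo<q[2]<hi:
            h=cv2.applyColorMap(np.uint8([[min(255,q[2]*1.5)]]),cv2.COLORMAP_JET)[0,0]
            cv2.circle(im,(int(560-(q[1]+60)*1.5),int(580-(q[0]-390)*1.5)),1,h.tolist(),-1)
for x in range(400,760,50): cv2.putText(im,str(x),(0,int(580-(x-390)*1.5)),0,.4,(0,0,0))
for y in range(-50,300,50): cv2.putText(im,str(y),(int(560-(y+60)*1.5),575),0,.4,(0,0,0))
cv2.imwrite('pics/top.png',im)
E
```

```text
(no output)
```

View pics/top.png

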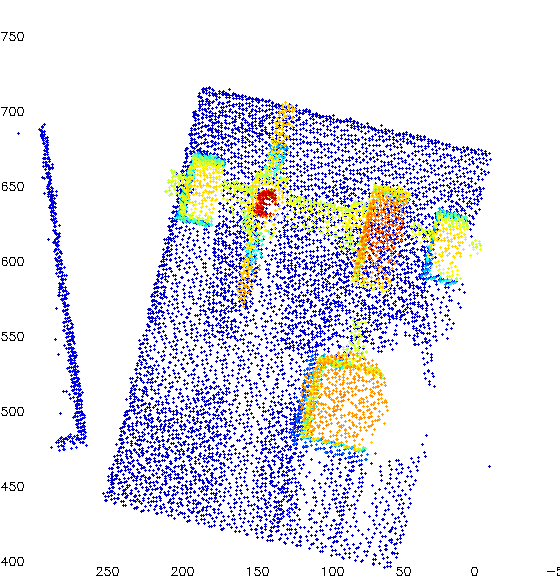

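```bash
python3 - <<'E'
from h import *
f=np.load('cl.npz');Q,C=f['Q'],f['C']
k=(Q[:,2]>7)&(Q[:,2]<17)&(C.max(1)<100)
g=np.zeros((400,400),np.uint8); B=Q[k]
ij=np.int32([B[:,0]-380,B[:,1]+100]).T
ok=(ij>=0).all(1)&(ij<400).all(1); g[ij[ok,0],ij[ok,1]]=1
g2=cv2.morphologyEx(g,cv2.MORPH_CLOSE,np.ones((9,9)));n,l,st,_=cv2.connectedComponentsWithStats(g2);i=1+st[1:,4].argmax()
m=(l==i)[ij[:,0].clip(0,399),ij[:,1].clip(0,399)]&ok
r=cv2.minAreaRect(B[m][:,:2].astype(np.float32));print(r); 
a=np.deg2rad(r[2]-90) if r[1][1]>r[1][0] else np.deg2rad(r[2])
from scipy.optimize import minimize
def loc(P,o,a): 
    c,s=np.cos(a),np.sin(a); return (P[:,:2]-o)@np.array([[c,-s],[s,c]])
def fit(a):
    L=loc(B[m],0,a); lo,hi=np.percentile(L,.7,0),np.percentile(L,99.3,0); return lo,hi
best=min(np.arange(-20,-6,.25),key=lambda t:np.prod(fit(np.deg2rad(t))[1]-fit(np.deg2rad(t))[0]))
a=np.deg2rad(best); lo,hi=fit(a); print('ang',best,hi-lo)
U=Q[(Q[:,2]>108)&(Q[:,2]<117)]
R=np.array([[np.cos(a),-np.sin(a)],[np.sin(a),np.cos(a)]])
o1=R@np.array([hi[0]-65,(lo[1]+hi[1])/2]); print('origin from plate',o1)
L=loc(Q,o1,a)
for s in (1,-1):
    k=(abs(L[:,0])<40)&(abs(L[:,1]-84*s)<25)&(Q[:,2]>105)&(Q[:,2]<118); print('upright',s,k.sum(),(L[k].min(0)+L[k].max(0))/2,L[k].mean(0))
k=(Q[:,2]>60)&(Q[:,2]<132)&(L[:,0]<-60); print('gauge',np.percentile(L[k],[1,50,99],axis=0))
k=(Q[:,2]>100)&(abs(L[:,1]-40)<15);print('spoke', np.c_[L[k],Q[k][:,2]][::6].round())
k=(C[:,0]-C[:,2]>60)&(Q[:,2]>50)&(abs(L[:,1]+40)<25);
X=np.c_[L[k],Q[k][:,2]];print('brass',k.sum(),X.min(0),X.max(0),X[X[:,2].argsort()][-5:].round())
E
```

```text
((558.724609375, 114.33538818359375), (204.834228515625, 286.9016418457031), 76.85369873046875)
ang -13.75 [282.7698914  195.76641431]
origin from plate [633.14381991  97.65543755]
upright 1 163 [-1.3248543  84.28913109] [-0.77672248 83.58481434]
upright -1 111 [ -0.53047371 -84.59359151] [  2.27090025 -84.55696702]
gauge [[-146.99930864  -67.13337035]
 [-110.2644488   -31.45346968]
 [ -63.52991078   39.50044371]]
spoke [[ -2.  37. 165.]
 [ -0.  33. 160.]
 [-62.  36. 122.]
 [  4.  40. 161.]
 [  5.  34. 158.]
 [-54.  38. 122.]
 [  7.  39. 158.]
 [-56.  43. 119.]
 [  1.  45. 153.]
 [  6.  39. 152.]
 [-52.  44. 116.]
 [-44.  38. 117.]
 [  7.  40. 148.]
 [  4.  36. 142.]
 [-42.  42. 114.]
 [  6.  43. 142.]
 [  5.  36. 138.]
 [-36.  43. 112.]
 [  1.  45. 134.]
 [  3.  41. 132.]
 [  6.  37. 130.]
 [-33.  44. 106.]
 [-22.  42. 110.]
 [  3.  42. 124.]
 [  6.  38. 122.]
 [  2.  29. 114.]
 [  6.  43. 121.]
 [  3.  31. 113.]
 [  3.  45. 117.]
 [  7.  34. 114.]
 [  2.  47. 114.]
 [  9.  35. 113.]
 [  6.  48. 114.]
 [  9.  33. 110.]
 [  9.  46. 113.]
 [ 12.  32. 108.]
 [ 10.  45. 111.]
 [  7.  26
[... 715 characters left out ...]
.  36. 107.]
 [-10.  34. 114.]
 [ 21.  45. 108.]
 [  7.  37. 107.]
 [-11.  36. 112.]
 [ 20.  43. 104.]
 [ -1.  46. 112.]
 [-17.  36. 111.]
 [  0.  49. 111.]
 [-15.  43. 111.]
 [-47.  36. 116.]
 [-65.  36. 122.]
 [ -5.  49. 109.]
 [-18.  39. 106.]
 [-36.  38. 111.]
 [-57.  39. 118.]
 [  8.  47. 100.]
 [-14.  48. 108.]
 [-30.  43. 109.]
 [-47.  41. 113.]
 [-65.  41. 119.]
 [ -8.  49. 103.]
 [-23.  44. 104.]
 [-41.  42. 109.]
 [-60.  43. 116.]
 [ -5.  54. 102.]
 [-24.  45. 102.]
 [-41.  42. 105.]
 [-58.  41. 110.]]
brass 260 [-40.22429837 -55.38950054  83.59477164] [ 25.76092767 -28.73693963 135.72543521] [[ -6. -45. 135.]
 [  4. -46. 135.]
 [  3. -30. 135.]
 [  5. -48. 136.]
 [ -5. -31. 136.]]
```

The cloud gives the stand origin at about (633, 98), with stand x at -13.75°. A spoke is almost straight up and the eccentric's high side is near the top, so turning in + reaches the low point first. I'll move in with the fingers shut.

>>> send_rows(
  targets=[
    {"gripper": 1,"az": 5.87,"z": -0.6},
    {"gripper": 1,"az": 5.87,"z": -0.6},
    {"gripper": 1,"az": 5.87,"z": -0.6},
    {"gripper": 1,"az": 5.87,"z": -0.6},
    {"gripper": 1,"az": 5.87,"z": -0.6},
  ],
)

```text
$.targets[0]: bad value
```

>>> send_rows(
  targets=[
    {"gripper": 1,"x": -0.55,"y": 3.75},
    {"gripper": 1,"x": -0.55,"y": 3.75},
    {"gripper": 1,"x": -0.55,"y": 3.75},
    {"gripper": 1,"x": -0.55,"y": 3.75},
    {"gripper": 1,"x": -0.55,"y": 3.75},
  ],
)

```text
$.targets[0]: bad value
```

```bash
cat >> h.py <<'E'
from scipy.spatial.transform import Rotation as Ro
O=np.array([633.,98.]);A=np.deg2rad(-13.75);RS=np.array([[np.cos(A),-np.sin(A)],[np.sin(A),np.cos(A)]])
def st():
    s=arm.read_state();R=Ro.from_quat(s['ee_rot']).as_matrix()
    print('t',s['clock'],'stand xy',((s['position'][:2]-O)@RS).round(1),'z',round(s['position'][2],1),'toolx',np.rad2deg(np.arctan2(R[1,0],R[0,0])).round(1),'tilt',R[:2,2].round(3),'F stand',(np.array(s['contact_force'][:2])@RS).round(1),s['contact_force'][2].round(1),'w',s['gripper_width'])
E
python3 -c "
from h import *
st()"
```

```text
t 0.8 stand xy [-284.9 -790.2] z 198.5 toolx -164.4 tilt [ 0. -0.] F stand [-0.  -0.4] -0.4 w 85.66979474029463
```

>>> send_rows(
  targets=[
    {"gripper": 1,"x": 0,"y": 0,"z": -0.6,"ax": 0,"ay": 0,"az": 5.87},
    {"gripper": 1,"x": 0,"y": 0,"z": -0.6,"ax": 0,"ay": 0,"az": 5.87},
    {"gripper": 1,"x": 0,"y": 0,"z": -0.6,"ax": 0,"ay": 0,"az": 5.87},
    {"gripper": 1,"x": 0,"y": 0,"z": -0.6,"ax": 0,"ay": 0,"az": 5.87},
    {"gripper": 1,"x": 0,"y": 0,"z": -0.6,"ax": 0,"ay": 0,"az": 5.87},
  ],
)

```text
clock: 1.22
position: [168.4, -601.8, 228.8]
ee_rot: [0.122, 0.993, 0.0, -0.0]
contact_force: [0.3, 0.4, -0.9]
gripper_width: 25.5
grasp_force: 0.0
```

>>> send_rows(
  targets=[
    {"gripper": 1,"x": -0.55,"y": 3.75,"z": 0,"ax": 0,"ay": 0,"az": 0},
    {"gripper": 1,"x": -0.55,"y": 3.75,"z": 0,"ax": 0,"ay": 0,"az": 0},
    {"gripper": 1,"x": -0.55,"y": 3.75,"z": 0,"ax": 0,"ay": 0,"az": 0},
    {"gripper": 1,"x": -0.55,"y": 3.75,"z": 0,"ax": 0,"ay": 0,"az": 0},
    {"gripper": 1,"x": -0.55,"y": 3.75,"z": 0,"ax": 0,"ay": 0,"az": 0},
  ],
)

```text
clock: 1.63
position: [239.8, -424.7, 228.5]
ee_rot: [0.12, 0.993, -0.0, 0.0]
contact_force: [2.0, -0.2, -1.2]
gripper_width: -0.3
grasp_force: 0.0
```

>>> send_rows(
  targets=[
    {"gripper": 1,"x": -0.55,"y": 3.75,"z": 0,"ax": 0,"ay": 0,"az": 0},
    {"gripper": 1,"x": -0.55,"y": 3.75,"z": 0,"ax": 0,"ay": 0,"az": 0},
    {"gripper": 1,"x": -0.55,"y": 3.75,"z": 0,"ax": 0,"ay": 0,"az": 0},
    {"gripper": 1,"x": -0.55,"y": 3.75,"z": 0,"ax": 0,"ay": 0,"az": 0},
    {"gripper": 1,"x": -0.55,"y": 3.75,"z": 0,"ax": 0,"ay": 0,"az": 0},
  ],
)

```text
clock: 2.05
position: [311.0, -249.0, 228.9]
ee_rot: [0.12, 0.993, -0.0, 0.001]
contact_force: [0.6, 0.3, -0.4]
gripper_width: 0.2
grasp_force: 0.0
```

>>> send_rows(
  targets=[
    {"gripper": 1,"x": -0.55,"y": 3.75,"z": 0,"ax": 0,"ay": 0,"az": 0},
    {"gripper": 1,"x": -0.55,"y": 3.75,"z": 0,"ax": 0,"ay": 0,"az": 0},
    {"gripper": 1,"x": -0.55,"y": 3.75,"z": 0,"ax": 0,"ay": 0,"az": 0},
    {"gripper": 1,"x": -0.55,"y": 3.75,"z": 0,"ax": 0,"ay": 0,"az": 0},
    {"gripper": 1,"x": -0.55,"y": 3.75,"z": 0,"ax": 0,"ay": 0,"az": 0},
  ],
)

```text
clock: 2.47
position: [382.2, -73.1, 229.1]
ee_rot: [0.119, 0.993, 0.0, 0.001]
contact_force: [0.4, -1.1, 0.1]
gripper_width: -0.1
grasp_force: 0.0
```

>>> send_rows(
  targets=[
    {"gripper": 1,"x": -0.55,"y": 3.75,"z": 0,"ax": 0,"ay": 0,"az": 0},
    {"gripper": 1,"x": -0.55,"y": 3.75,"z": 0,"ax": 0,"ay": 0,"az": 0},
    {"gripper": 1,"x": -0.55,"y": 3.75,"z": 0,"ax": 0,"ay": 0,"az": 0},
    {"gripper": 1,"x": -0.55,"y": 3.75,"z": 0,"ax": 0,"ay": 0,"az": 0},
    {"gripper": 1,"x": 0,"y": 0,"z": 0,"ax": 0,"ay": 0,"az": 0},
  ],
)

```text
clock: 2.88
position: [441.4, 70.2, 228.6]
ee_rot: [0.117, 0.993, 0.001, 0.001]
contact_force: [0.0, -0.7, 0.5]
gripper_width: 0.1
grasp_force: 0.0
```

```bash
python3 - <<'E'
from h import *
st()
p,d=arm.get_image('wrist');cv2.imwrite('pics/w1.png',p[:,:,::-1])
P,u,v=cloud('wrist',d); L=(P[:,:2]-O)@RS
k=(P[:,2]>40)&(P[:,2]<124)&(L[:,0]<-60)&(abs(L[:,1]+40)<40); print(np.percentile(L[k],[1,50,99],axis=0),k.sum())
k=(P[:,2]>124)&(P[:,2]<130)&(L[:,0]<-60)&(abs(L[:,1]+40)<40);  print(np.percentile(L[k],[1,50,99],axis=0),k.sum())
E
```

```text
t 2.8833 stand xy [-179.5  -72.5] z 228.6 toolx 166.6 tilt [0.002 0.001] F stand [ 0.2 -0.7] 0.5 w 0.1315279300333347
[[-144.70583298  -69.0151135 ]
 [-136.01162886  -42.0570793 ]
 [ -91.78166732  -20.07595836]] 2677
[[-141.71085125  -61.10669636]
 [-122.06761881  -43.5070431 ]
 [ -98.05527968  -23.42778435]] 163
```

View pics/w1.png

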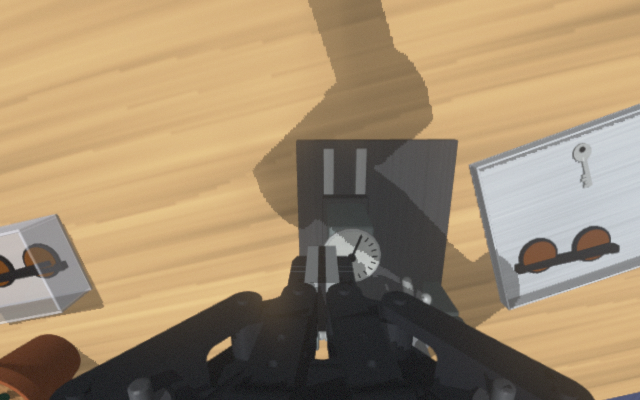

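The wrist picture shows the gauge dial at (352,255), the fingers just left of it, and the carriage with its back facing up in the image. I'll shift +30 mm in y and lower behind the housing.

>>> send_rows(
  targets=[
    {"gripper": 1,"x": 0.15,"y": 3.1,"z": 0,"ax": 0,"ay": 0,"az": 0},
    {"gripper": 1,"x": 0,"y": 0,"z": 3.3,"ax": 0,"ay": 0,"az": 0},
    {"gripper": 1,"x": 0,"y": 0,"z": 3.3,"ax": 0,"ay": 0,"az": 0},
    {"gripper": 1,"x": 0,"y": 0,"z": 3.3,"ax": 0,"ay": 0,"az": 0},
    {"gripper": 1,"x": 0,"y": 0,"z": 3.3,"ax": 0,"ay": 0,"az": 0},
  ],
)

```text
clock: 3.35
position: [444.5, 95.3, 95.8]
ee_rot: [0.12, 0.993, 0.0, 0.001]
contact_force: [0.9, 0.7, 0.1]
gripper_width: 0.1
grasp_force: 0.0
```

>>> send_rows(
  targets=[
    {"gripper": 1,"x": -1.2,"y": 0,"z": 0,"ax": 0,"ay": 0,"az": 0},
    {"gripper": 1,"x": -1.2,"y": 0,"z": 0,"ax": 0,"ay": 0,"az": 0},
    {"gripper": 1,"x": -0.8,"y": 0,"z": 0,"ax": 0,"ay": 0,"az": 0},
    {"gripper": 1,"x": -0.5,"y": 0,"z": 0,"ax": 0,"ay": 0,"az": 0},
    {"gripper": 1,"x": -0.5,"y": 0,"z": 0,"ax": 0,"ay": 0,"az": 0},
  ],
)

```text
clock: 3.77
position: [488.0, 86.2, 98.5]
ee_rot: [0.12, 0.993, 0.001, 0.002]
contact_force: [0.7, -0.2, -0.4]
gripper_width: -0.1
grasp_force: 0.0
```

```bash
python3 -c "
from h import *
st()"
```

```text
t 3.7667 stand xy [-138.1  -46. ] z 98.5 toolx 166.2 tilt [0.004 0.002] F stand [ 0.7 -0. ] -0.4 w -0.10719500289901646
```

>>> send_rows(
  targets=[
    {"gripper": 1,"x": -0.5,"y": 0,"z": 0,"ax": 0,"ay": 0,"az": 0},
    {"gripper": 1,"x": -0.4,"y": 0,"z": 0,"ax": 0,"ay": 0,"az": 0},
  ],
)

```text
clock: 3.93
position: [495.4, 83.9, 97.5]
ee_rot: [0.12, 0.993, 0.001, 0.001]
contact_force: [0.3, 0.1, -0.6]
gripper_width: -0.2
grasp_force: 0.0
```

```bash
python3 - <<'E'
from h import *
st()
p,d=arm.get_image('side');cv2.imwrite('pics/s1.png',cv2.resize(p[170:290,230:390,::-1],None,fx=5,fy=5,interpolation=cv2.INTER_CUBIC))
st()
E
```

```text
t 3.9333 stand xy [-130.3  -46.4] z 97.5 toolx 166.3 tilt [0.002 0.001] F stand [0.3 0.2] -0.6 w -0.16237145716610824
t 3.9833 stand xy [-129.9  -46.3] z 97.3 toolx 166.3 tilt [0.002 0.001] F stand [0.8 0.1] 0.4 w 0.13501465528893325
```

View pics/s1.png

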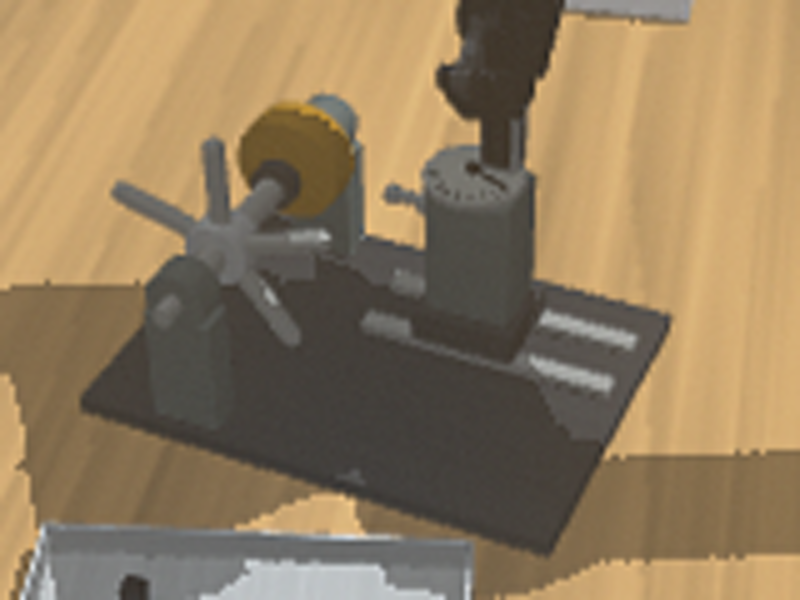

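The side view shows the fingers against the housing's back at (510,140), and the plunger tip at (395,193) still short of the disc. I'll keep pushing.

>>> send_rows(
  targets=[
    {"gripper": 1,"x": -0.5,"y": 0,"z": 0,"ax": 0,"ay": 0,"az": 0},
    {"gripper": 1,"x": -0.5,"y": 0,"z": 0,"ax": 0,"ay": 0,"az": 0},
  ],
)

```text
clock: 4.15
position: [504.3, 81.5, 96.8]
ee_rot: [0.119, 0.993, 0.0, 0.0]
contact_force: [0.1, 0.3, 0.6]
gripper_width: 0.3
grasp_force: 0.0
```

>>> send_rows(
  targets=[
    {"gripper": 1,"x": -0.4,"y": 0,"z": 0,"ax": 0,"ay": 0,"az": 0},
  ],
)

```text
clock: 4.23
position: [508.5, 80.6, 96.6]
ee_rot: [0.119, 0.993, 0.0, 0.0]
contact_force: [-0.1, -0.5, -0.7]
gripper_width: -0.1
grasp_force: 0.0
```

```bash
python3 -c "
from h import *
st()"
```

```text
t 4.2333 stand xy [-116.8  -46.5] z 96.6 toolx 166.3 tilt [0. 0.] F stand [ 0.1 -0.5] -0.7 w -0.1041264168697392
```

```bash
python3 - <<'E'
from h import *
p,d=arm.get_image('side');cv2.imwrite('pics/s2.png',cv2.resize(p[170:290,230:390,::-1],None,fx=5,fy=5,interpolation=cv2.INTER_CUBIC))
print([(b['rect'],b['score']) for b in arm.boxes_of('side','carriage')[:1]])
d0=np.load('side_d.npy')
for D in (d0,d):
    P,u,v=cloud('side',D,(230,170,160,120)); L=(P[:,:2]-O)@RS
    for lo,hi in ((50,110),(123,129)):
        k=(P[:,2]>lo)&(P[:,2]<hi)&(L[:,0]<-50)&(L[:,0]>-200)&(abs(L[:,1]+40)<30); print(lo,k.sum(),np.percentile(L[k],[1,50,99],axis=0).round(1).tolist())
E
```

```text
[([307.2, 201.9, 34.2, 42.1], 0.85)]
50 405 [[-147.0, -61.4], [-128.1, -23.1], [-68.7, -18.9]]
123 111 [[-142.7, -67.2], [-114.9, -39.9], [-92.8, -17.5]]
50 405 [[-147.1, -62.0], [-127.4, -22.8], [-68.2, -18.9]]
123 102 [[-143.9, -59.3], [-120.2, -36.6], [-92.2, -15.0]]
```

View pics/s2.png

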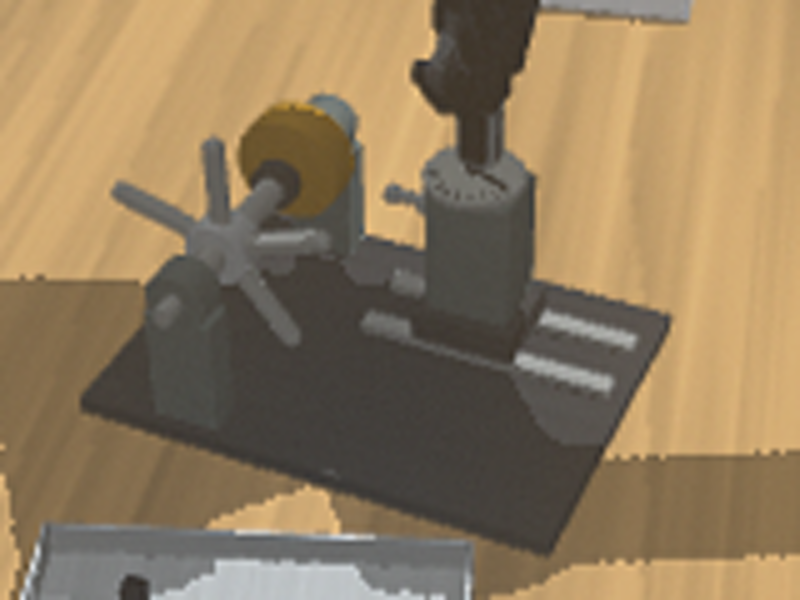

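```bash
python3 - <<'E'
from h import *
st(); s=arm.read_state(); print(s['joints'],s['position'])
for c,b in (('side',(318,180,20,22)),):
    p,d=arm.get_image(c); P,u,v=cloud(c,d,b); L=(P[:,:2]-O)@RS
    for uu,vv in [(322,195),(326,195),(329,195),(324,200),(328,200),(326,204),(322,208)]:
        k=(u==uu)&(v==vv);print(c,uu,vv,p[vv,uu],L[k].round(),P[k,2].round())
p,d=arm.get_image('scene');P,u,v=cloud('scene',d);L=(P[:,:2]-O)@RS
k=(abs(L[:,0]+115)<45)&(abs(L[:,1]+45)<45)&(P[:,2]>20)
b=np.c_[L[k],P[k,2]]
for z in range(60,220,10):
    q=b[(b[:,2]>=z)&(b[:,2]<z+10)]
    if len(q): print(z,len(q),q.min(0).round(),q.max(0).round())
cv2.imwrite('pics/c2.png',cv2.resize(p[120:240,270:430,::-1],None,fx=5,fy=5,interpolation=cv2.INTER_CUBIC))
E
```

```text
t 4.3333 stand xy [-116.7  -46.5] z 96.5 toolx 166.3 tilt [ 0. -0.] F stand [-0.5 -0.3] -0.1 w 0.0042531011851826535
[ 4.72756025e-01  3.01754163e-01 -4.02235473e-01  1.87276062e-04
 -8.66597527e-01 -2.28327186e+00] [508.59338701  80.57428227  96.48278355]
side 322 195 [63 54 45] [[-115.  -33.]] [160.]
side 326 195 [63 53 43] [[-126.  -33.]] [163.]
side 329 195 [70 65 56] [[-130.  -44.]] [157.]
side 324 200 [64 56 45] [[-119.  -38.]] [142.]
side 328 200 [95 91 86] [[-131.  -38.]] [145.]
side 326 204 [77 71 63] [] []
side 322 208 [119 118 112] [] []
60 38 [-141.  -44.   60.] [-91. -20.  70.]
70 44 [-137.  -55.   70.] [-91. -20.  80.]
80 45 [-134.  -64.   80.] [-91. -20.  89.]
90 66 [-140.  -65.   90.] [-72. -20. 100.]
100 82 [-129.  -62.  100.] [-76. -20. 110.]
110 41 [-103.  -63.  111.] [-86. -21. 120.]
120 209 [-139.  -70.  120.] [-84. -14. 130.]
130 20 [-111.  -55.  132.] [-104.  -34.  140.]
140 42 [-120.  -58.  140.] [-101.  -32.  150.]
150 41 [-120.  -59.  150.] [-103.  -32.  160.]
160 40 [-121.  -59.  160.] [-104.  -33.  170.]
170 72 [-122.  -79.  170.] [-102.  -16.  180.]
180 137 [-128.  -84.  180.] [-99.  -9. 190.]
190 112 [-127.  -89.  190.] [-97.  -1. 200.]
200 105 [-127.  -89.  200.] [-97.  -1. 210.]
210 113 [-119.  -90.  210.] [-96.  -1. 220.]
```

View pics/c2.png

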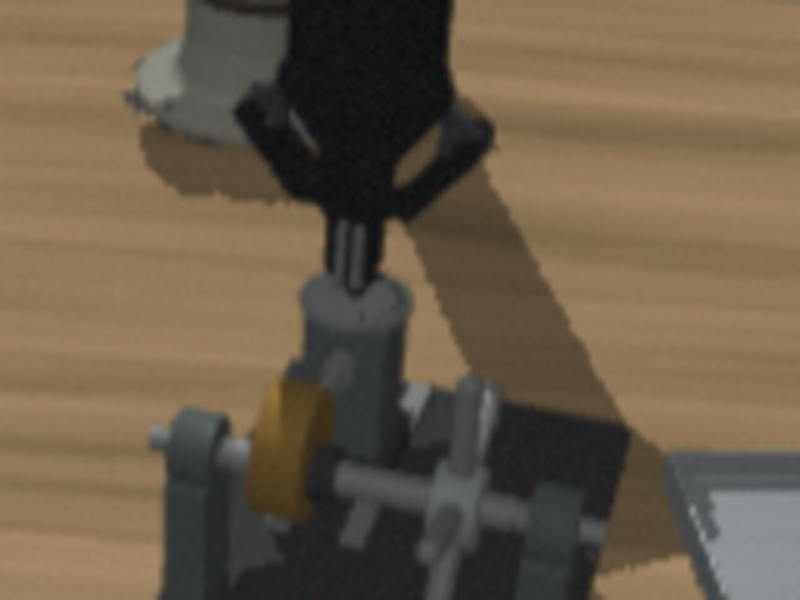

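The pictures and depth show the fingers overlapping the housing in plan. The carriage hasn't moved and there is no contact force, so this push isn't engaging. I'll back out the same way and retry lower and slower, watching the force.

>>> send_rows(
  targets=[
    {"gripper": 1,"x": 2.0,"y": 0,"z": 0,"ax": 0,"ay": 0,"az": 0},
  ],
)

```text
clock: 4.52
position: [490.9, 85.6, 96.5]
ee_rot: [0.12, 0.993, 0.0, 0.001]
contact_force: [0.3, -0.6, -0.0]
gripper_width: -0.1
grasp_force: 0.0
```

>>> send_rows(
  targets=[
    {"gripper": 1,"x": 2.0,"y": 0,"z": 0,"ax": 0,"ay": 0,"az": 0},
    {"gripper": 1,"x": 2.0,"y": 0.4,"z": 0,"ax": 0,"ay": 0,"az": 0},
    {"gripper": 1,"x": 0,"y": 0,"z": 3.0,"ax": 0,"ay": 0,"az": 0},
    {"gripper": 1,"x": 0,"y": 0,"z": 0,"ax": 0,"ay": 0,"az": 0},
  ],
)

```text
clock: 4.85
position: [446.8, 97.6, 63.7]
ee_rot: [0.119, 0.993, -0.002, -0.003]
contact_force: [-0.6, -0.6, -0.1]
gripper_width: 0.3
grasp_force: 0.0
```

```bash
python3 -c "
from h import *
st()"
```

```text
t 4.85 stand xy [-180.8  -44.6] z 63.7 toolx 166.3 tilt [-0.007 -0.003] F stand [-0.4 -0.7] -0.1 w 0.32689400214310005
```

>>> send_rows(
  targets=[
    {"gripper": 1,"x": -1.0,"y": 0,"z": 0,"ax": 0,"ay": 0,"az": 0},
    {"gripper": 1,"x": -1.0,"y": 0,"z": 0,"ax": 0,"ay": 0,"az": 0},
    {"gripper": 1,"x": -0.6,"y": 0,"z": 0,"ax": 0,"ay": 0,"az": 0},
    {"gripper": 1,"x": -0.6,"y": 0,"z": 0,"ax": 0,"ay": 0,"az": 0},
  ],
)

```text
clock: 5.18
position: [482.6, 91.3, 67.2]
ee_rot: [0.12, 0.993, 0.0, -0.0]
contact_force: [-5.3, 5.0, 4.0]
gripper_width: -0.2
grasp_force: 3.2
```

>>> send_rows(
  targets=[
    {"gripper": 1,"x": -0.6,"y": 0,"z": 0,"ax": 0,"ay": 0,"az": 0},
  ],
)

```text
clock: 5.27
position: [488.3, 90.0, 67.2]
ee_rot: [0.12, 0.993, 0.001, -0.0]
contact_force: [-5.9, 5.1, 3.6]
gripper_width: -0.2
grasp_force: 3.2
```

```bash
cat >> h.py <<'E'
def gauge():
    p,d=arm.get_image('side')
    P,u,v=cloud('side',d,(230,170,160,120)); L=(P[:,:2]-O)@RS
    k=(P[:,2]>45)&(P[:,2]<115)&(L[:,0]<-40)&(L[:,0]>-200)&(L[:,1]<-5)&(L[:,1]>-30); print('gauge side face x',np.percentile(L[k,0],[2,50,98]).round(1))
    return p,d
E
python3 -c "
from h import *
st();gauge()"
```

```text
t 5.2667 stand xy [-138.7  -42.2] z 67.2 toolx 166.2 tilt [-0.001  0.001] F stand [-7.   3.6] 3.6 w -0.20039222556599307
gauge side face x [-130.6 -108.4  -83.4]
```

Now it makes contact (-7 N) and the carriage is moving. Continuing to the stop.

>>> send_rows(
  targets=[
    {"gripper": 1,"x": -0.6,"y": 0,"z": 0,"ax": 0,"ay": 0,"az": 0},
    {"gripper": 1,"x": -0.6,"y": 0,"z": 0,"ax": 0,"ay": 0,"az": 0},
    {"gripper": 1,"x": -0.5,"y": 0,"z": 0,"ax": 0,"ay": 0,"az": 0},
  ],
)

```text
clock: 5.57
position: [503.9, 85.8, 67.0]
ee_rot: [0.12, 0.993, 0.0, -0.001]
contact_force: [-6.5, 5.5, 4.1]
gripper_width: 0.3
grasp_force: 3.9
```

>>> send_rows(
  targets=[
    {"gripper": 1,"x": -0.3,"y": 0,"z": 0,"ax": 0,"ay": 0,"az": 0},
  ],
)

```text
clock: 5.65
position: [506.9, 85.1, 67.0]
ee_rot: [0.12, 0.993, 0.0, -0.001]
contact_force: [-7.1, 5.5, 3.8]
gripper_width: -0.3
grasp_force: 3.8
```

>>> send_rows(
  targets=[
    {"gripper": 1,"x": -0.2,"y": 0,"z": 0,"ax": 0,"ay": 0,"az": 0},
  ],
)

```text
clock: 5.73
position: [508.4, 84.7, 66.9]
ee_rot: [0.12, 0.993, 0.0, -0.001]
contact_force: [-12.6, 9.7, 8.0]
gripper_width: -0.3
grasp_force: 7.2
```

```bash
python3 -c "
from h import *
st();gauge()"
```

```text
t 5.7333 stand xy [-117.9  -42.6] z 66.9 toolx 166.2 tilt [-0.003  0.001] F stand [-14.5   6.4] 8.0 w -0.27233722352936734
gauge side face x [-110.3  -87.4  -61.9]
```

>>> send_rows(
  targets=[
    {"gripper": 1,"x": -0.2,"y": 0,"z": 0,"ax": 0,"ay": 0,"az": 0},
  ],
)

```text
clock: 5.87
position: [508.3, 84.5, 66.9]
ee_rot: [0.12, 0.993, 0.0, -0.003]
contact_force: [-18.6, 14.5, 13.5]
gripper_width: -0.4
grasp_force: 10.6
```

>>> send_rows(
  targets=[
    {"gripper": 1,"x": -0.2,"y": 0,"z": 0,"ax": 0,"ay": 0,"az": 0},
  ],
)

```text
clock: 5.95
position: [508.2, 84.4, 66.9]
ee_rot: [0.121, 0.993, -0.0, -0.005]
contact_force: [-24.1, 16.0, 16.9]
gripper_width: 0.0
grasp_force: 13.6
```

```bash
python3 -c "
from h import *
st();gauge()"
```

```text
t 5.95 stand xy [-118.   -42.9] z 66.9 toolx 166.1 tilt [-0.01   0.001] F stand [-27.2   9.8] 16.9 w 0.03871318578753483
gauge side face x [-110.3  -87.7  -61.9]
```

Stop reached: the TCP and gauge are stationary while the force rises. I'll back off, lift, and go over behind the top spoke.

>>> send_rows(
  targets=[
    {"gripper": 1,"x": 1.0,"y": 0,"z": 0,"ax": 0,"ay": 0,"az": 0},
    {"gripper": 1,"x": 2.5,"y": 0,"z": 0,"ax": 0,"ay": 0,"az": 0},
    {"gripper": 1,"x": 0,"y": 0,"z": -4.0,"ax": 0,"ay": 0,"az": 0},
    {"gripper": 1,"x": 0,"y": 0,"z": -4.0,"ax": 0,"ay": 0,"az": 0},
    {"gripper": 1,"x": 0,"y": 0,"z": -4.0,"ax": 0,"ay": 0,"az": 0},
  ],
)

```text
clock: 6.42
position: [479.0, 91.1, 188.4]
ee_rot: [0.119, 0.993, -0.0, 0.0]
contact_force: [1.8, 0.4, 0.6]
gripper_width: -0.1
grasp_force: 0.0
```

>>> send_rows(
  targets=[
    {"gripper": 1,"x": 0,"y": 1.0,"z": -1.5,"ax": 0,"ay": 0,"az": 0},
    {"gripper": 1,"x": -2.9,"y": 1.9,"z": 0,"ax": 0,"ay": 0,"az": 0},
    {"gripper": 1,"x": -2.9,"y": 1.9,"z": 0,"ax": 0,"ay": 0,"az": 0},
    {"gripper": 1,"x": -2.9,"y": 1.9,"z": 0,"ax": 0,"ay": 0,"az": 0},
    {"gripper": 1,"x": -2.9,"y": 1.9,"z": 0,"ax": 0,"ay": 0,"az": 0},
  ],
)

```text
clock: 6.83
position: [614.5, 147.7, 202.7]
ee_rot: [0.12, 0.993, 0.0, 0.001]
contact_force: [0.1, 0.8, 0.6]
gripper_width: 0.1
grasp_force: 0.0
```

```bash
cat >> h.py <<'E'
def look():
    # eccentric angle (spindle-side) and spoke points from the fixed cameras
    E=[];S=[]
    for c,b in (('side',(240,170,100,90)),('scene',(285,165,125,115))):
        p,d=arm.get_image(c);P,u,v=cloud(c,d,b);L=(P[:,:2]-O)@RS;C=p[v,u].astype(int)
        k=(C[:,0]-C[:,2]>60)&(abs(L[:,1]+40)<20)&(abs(L[:,0])<45)&(P[:,2]>45)&(P[:,2]<140)
        E.append(np.c_[L[k,0],P[k,2]-95])
        k=(abs(L[:,1]-40)<9)&(np.hypot(L[:,0],P[:,2]-95)<73)&(np.hypot(L[:,0],P[:,2]-95)>30)&(C.max(1)-C.min(1)<40)
        S.append(np.c_[L[k,0],P[k,2]-95])
    E=np.vstack(E);S=np.vstack(S)
    # disc: angle t (0=up, + towards +x) with centre 8mm out, minimise excess beyond r=32 + support
    from scipy.optimize import minimize_scalar
    T=np.deg2rad(np.arange(0,360,3)); hull=cv2.convexHull(E.astype(np.float32))[:,0]
    cost=[np.median(np.abs(np.hypot(hull[:,0]-8*np.sin(t),hull[:,1]-8*np.cos(t))-32)) for t in T]
    t=np.rad2deg(T[int(np.argmin(cost))])
    a=np.arctan2(S[:,0],S[:,1]); sp=np.rad2deg(np.angle(np.mean(np.exp(5j*a))))/5
    print('ecc angle',t,'cost',min(cost).round(2),'topz',np.percentile(E[:,1],99).round(1),'x',np.percentile(E[:,0],[1,99]).round(1),'spoke angle mod72',sp.round(1),len(S),'coh',abs(np.mean(np.exp(5j*a))).round(2))
E
python3 -c "
from h import *
st();gauge();look()"
```

```text
t 6.8333 stand xy [-29.8  43.9] z 202.7 toolx 166.2 tilt [0.003 0.001] F stand [-0.1  0.8] 0.6 w 0.0878696292407808
gauge side face x [-109.8  -87.5  -61.9]
ecc angle 330.0 cost 3.24 topz 40.2 x [-40.   22.5] spoke angle mod72 0.5 517 coh 0.85
```

>>> send_rows(
  targets=[
    {"gripper": 1,"x": 0,"y": -0.4,"z": 3.6,"ax": 0,"ay": 0,"az": 0},
    {"gripper": 1,"x": 0,"y": 0,"z": 3.6,"ax": 0,"ay": 0,"az": 0},
    {"gripper": 1,"x": -1.2,"y": 0,"z": 0,"ax": 0,"ay": 0,"az": 0},
    {"gripper": 1,"x": -1.2,"y": 0,"z": 0,"ax": 0,"ay": 0,"az": 0},
    {"gripper": 1,"x": -1.2,"y": 0,"z": 0,"ax": 0,"ay": 0,"az": 0},
  ],
)

```text
clock: 7.4
position: [644.6, 134.2, 129.3]
ee_rot: [0.12, 0.993, -0.001, -0.001]
contact_force: [-2.0, -0.1, 0.0]
gripper_width: 0.1
grasp_force: 0.9
```

```bash
python3 -c "
from h import *
st();look()"
```

```text
t 7.4 stand xy [ 2.7 37.9] z 129.3 toolx 166.3 tilt [-0.003 -0.001] F stand [-1.9 -0.5] 0.0 w 0.14550495484872145
ecc angle 330.0 cost 3.53 topz 40.8 x [-37.7  24. ] spoke angle mod72 13.2 496 coh 0.84
```

>>> send_rows(
  targets=[
    {"gripper": 1,"x": -1.2,"y": 0,"z": 0,"ax": 0,"ay": 0,"az": 0},
    {"gripper": 1,"x": -1.2,"y": 0,"z": 0,"ax": 0,"ay": 0,"az": 0},
    {"gripper": 1,"x": -1.0,"y": 0,"z": 0,"ax": 0,"ay": 0,"az": 0},
    {"gripper": 1,"x": 0.8,"y": 0,"z": 0,"ax": 0,"ay": 0,"az": 0},
    {"gripper": 1,"x": 0,"y": 0,"z": -4.1,"ax": 0,"ay": 0,"az": 0},
  ],
)

```text
clock: 7.92
position: [663.1, 127.5, 160.6]
ee_rot: [0.121, 0.993, -0.003, -0.01]
contact_force: [-0.6, 0.2, -3.3]
gripper_width: -0.0
grasp_force: 0.0
```

```bash
python3 -c "
from h import *
st();look();gauge()"
```

```text
t 7.9167 stand xy [22.2 35.8] z 160.6 toolx 166.1 tilt [-0.021 -0.004] F stand [-0.6  0.1] -3.3 w -0.03741674735943874
ecc angle 324.0 cost 3.03 topz 40.9 x [-37.5  22.9] spoke angle mod72 14.5 518 coh 0.86
gauge side face x [-109.9  -87.8  -62. ]
```

```bash
cat >> h.py <<'E'
def pic(n):
    a,_=arm.get_image('side');b,_=arm.get_image('scene')
    A=cv2.resize(a[180:270,240:350],None,fx=5,fy=5,interpolation=cv2.INTER_CUBIC)[:,:400]
    a=cv2.resize(a[170:270,240:340],(400,400),interpolation=cv2.INTER_CUBIC);b=cv2.resize(b[165:265,300:400],(400,400),interpolation=cv2.INTER_CUBIC)
    cv2.imwrite(f'pics/{n}.png',np.hstack([a,b])[:,:,::-1])
E
python3 -c "
from h import *
pic('p1');st()"
```

```text
t 8.1667 stand xy [29.  39.5] z 171.9 toolx 166.3 tilt [0.002 0.001] F stand [0.1 0.2] 0.2 w 0.0442030362609729
```

View pics/p1.png

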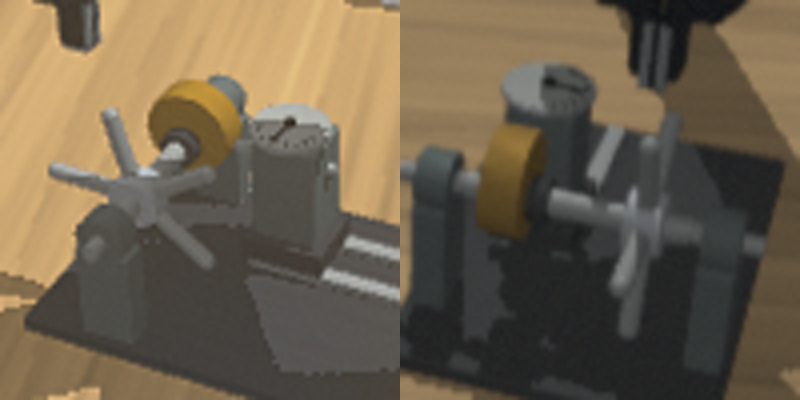

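The wheel has turned only about 14°, so the finger slipped over the spoke. The gauge behaved the same way, which suggests the real fingertips sit about 30 mm above the reported TCP. I'll check with depth.

```bash
python3 - <<'E'
from h import *
s=arm.read_state()['position']
for c in ('side','scene'):
    p,d=arm.get_image(c);P,u,v=cloud(c,d)
    k=(np.hypot(P[:,0]-s[0],P[:,1]-s[1])<30)&(P[:,2]>168);b=P[k]
    L=(b[:,:2]-s[:2])@RS
    for z in range(170,270,8):
        q=(b[:,2]>=z)&(b[:,2]<z+8)
        if q.sum(): print(c,z,q.sum(),L[q].min(0).round(),L[q].max(0).round())
print(s)
E
```

```text
side 202 12 [-14.  -7.] [8. 6.]
side 210 25 [-14.  -6.] [ 3. 15.]
side 218 26 [-14. -15.] [ 4. 14.]
side 226 32 [-14. -13.] [ 4. 13.]
side 234 23 [-14.  -9.] [ 3. 14.]
side 242 17 [-15. -16.] [ 2. 26.]
side 250 44 [-17. -26.] [ 7. 30.]
side 258 25 [-17. -23.] [ 5. 26.]
side 266 34 [-21. -25.] [ 6. 17.]
scene 202 11 [ 4. -6.] [13.  7.]
scene 210 44 [  1. -12.] [14. 13.]
scene 218 47 [ -6. -12.] [13. 14.]
scene 226 51 [ -3. -13.] [13. 14.]
scene 234 57 [ -7. -14.] [13. 14.]
scene 242 53 [ -9. -21.] [16. 26.]
scene 250 106 [ -8. -26.] [16. 27.]
scene 258 130 [-11. -28.] [15. 28.]
scene 266 55 [-10. -28.] [19. 28.]
[670.59761761 129.4721896  171.87021178]
```

Confirmed: the fingertips are about 30 mm above the reported TCP. Redoing the stroke 30 mm deeper.

>>> send_rows(
  targets=[
    {"gripper": 1,"x": 2.3,"y": 0,"z": 0,"ax": 0,"ay": 0,"az": 0},
    {"gripper": 1,"x": 2.3,"y": 0,"z": 0,"ax": 0,"ay": 0,"az": 0},
    {"gripper": 1,"x": 0,"y": 0,"z": 3.5,"ax": 0,"ay": 0,"az": 0},
    {"gripper": 1,"x": 0,"y": 0,"z": 3.5,"ax": 0,"ay": 0,"az": 0},
    {"gripper": 1,"x": 0,"y": 0,"z": 0,"ax": 0,"ay": 0,"az": 0},
  ],
)

```text
clock: 8.68
position: [620.4, 138.6, 92.9]
ee_rot: [0.12, 0.993, -0.003, -0.007]
contact_force: [-1.6, -1.0, -2.4]
gripper_width: 0.1
grasp_force: 0.0
```

>>> send_rows(
  targets=[
    {"gripper": 1,"x": -1.2,"y": 0,"z": 0,"ax": 0,"ay": 0,"az": 0},
    {"gripper": 1,"x": -1.2,"y": 0,"z": 0,"ax": 0,"ay": 0,"az": 0},
    {"gripper": 1,"x": -1.2,"y": 0,"z": 0,"ax": 0,"ay": 0,"az": 0},
    {"gripper": 1,"x": -1.2,"y": 0,"z": 0,"ax": 0,"ay": 0,"az": 0},
    {"gripper": 1,"x": -0.9,"y": 0,"z": 0,"ax": 0,"ay": 0,"az": 0},
  ],
)

```text
clock: 9.1
position: [682.2, 126.3, 101.1]
ee_rot: [0.119, 0.993, -0.0, -0.001]
contact_force: [-1.1, 0.5, 1.2]
gripper_width: 0.0
grasp_force: 0.8
```

>>> send_rows(
  targets=[
    {"gripper": 1,"x": 1.0,"y": 0,"z": 0,"ax": 0,"ay": 0,"az": 0},
    {"gripper": 1,"x": 0,"y": 0,"z": -3.5,"ax": 0,"ay": 0,"az": 0},
    {"gripper": 1,"x": 0,"y": 0,"z": -3.5,"ax": 0,"ay": 0,"az": 0},
    {"gripper": 1,"x": 0,"y": 0,"z": 0,"ax": 0,"ay": 0,"az": 0},
  ],
)

```text
clock: 9.43
position: [677.2, 129.5, 180.3]
ee_rot: [0.119, 0.993, 0.002, 0.008]
contact_force: [0.8, -0.2, 2.4]
gripper_width: -0.0
grasp_force: 0.0
```

```bash
python3 -c "
from h import *
st();look();gauge();pic('p2')"
```

```text
t 9.4333 stand xy [35.4 41.1] z 180.3 toolx 166.4 tilt [0.016 0.002] F stand [ 0.9 -0. ] 2.4 w -0.0019373224118641918
ecc angle 351.0 cost 1.33 topz 40.6 x [-32.   29.9] spoke angle mod72 -14.0 514 coh 0.84
gauge side face x [-109.8  -87.2  -62.5]
```

View pics/p2.png

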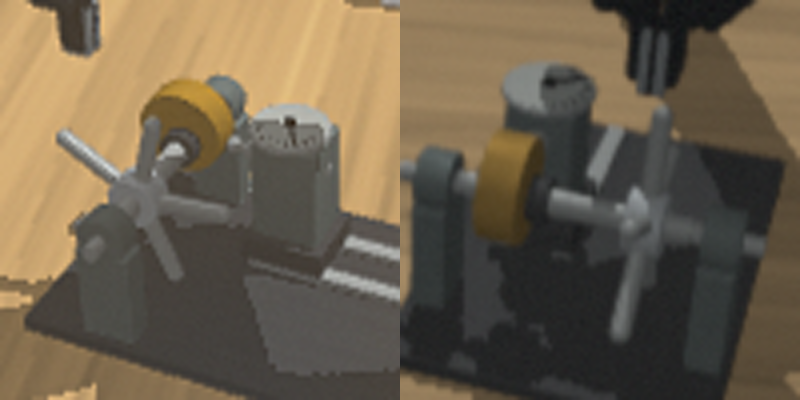

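The wheel turned about 44° more (spokes at -14° mod 72). The eccentric points roughly straight up at about -5°, so the low point is about 95° further on. Next full stroke.

>>> send_rows(
  targets=[
    {"gripper": 1,"x": 3.6,"y": 0,"z": 0,"ax": 0,"ay": 0,"az": 0},
    {"gripper": 1,"x": 3.6,"y": 0,"z": 0,"ax": 0,"ay": 0,"az": 0},
    {"gripper": 1,"x": 0,"y": 0,"z": 3.5,"ax": 0,"ay": 0,"az": 0},
    {"gripper": 1,"x": 0,"y": 0,"z": 3.5,"ax": 0,"ay": 0,"az": 0},
    {"gripper": 1,"x": 0,"y": 0,"z": 0,"ax": 0,"ay": 0,"az": 0},
  ],
)

```text
clock: 10.1
position: [596.2, 144.3, 92.9]
ee_rot: [0.12, 0.993, -0.003, -0.007]
contact_force: [-0.6, -0.3, -2.5]
gripper_width: -0.2
grasp_force: 0.0
```

>>> send_rows(
  targets=[
    {"gripper": 1,"x": -1.4,"y": 0,"z": 0,"ax": 0,"ay": 0,"az": 0},
    {"gripper": 1,"x": -1.4,"y": 0,"z": 0,"ax": 0,"ay": 0,"az": 0},
    {"gripper": 1,"x": -1.4,"y": 0,"z": 0,"ax": 0,"ay": 0,"az": 0},
    {"gripper": 1,"x": -1.4,"y": 0,"z": 0,"ax": 0,"ay": 0,"az": 0},
    {"gripper": 1,"x": -1.4,"y": 0,"z": 0,"ax": 0,"ay": 0,"az": 0},
  ],
)

```text
clock: 10.52
position: [669.5, 129.0, 100.4]
ee_rot: [0.12, 0.993, -0.001, -0.002]
contact_force: [-3.4, 1.1, 0.5]
gripper_width: 0.2
grasp_force: 1.1
```

>>> send_rows(
  targets=[
    {"gripper": 1,"x": -1.2,"y": 0,"z": 0,"ax": 0,"ay": 0,"az": 0},
    {"gripper": 1,"x": 1.0,"y": 0,"z": 0,"ax": 0,"ay": 0,"az": 0},
    {"gripper": 1,"x": 0,"y": 0,"z": -3.5,"ax": 0,"ay": 0,"az": 0},
    {"gripper": 1,"x": 0,"y": 0,"z": -3.5,"ax": 0,"ay": 0,"az": 0},
    {"gripper": 1,"x": 0,"y": 0,"z": 0,"ax": 0,"ay": 0,"az": 0},
  ],
)

```text
clock: 10.93
position: [677.1, 129.3, 179.9]
ee_rot: [0.119, 0.993, 0.002, 0.007]
contact_force: [1.4, 0.5, 3.2]
gripper_width: 0.7
grasp_force: 0.0
```

```bash
python3 -c "
from h import *
st();look();gauge()"
```

```text
t 10.9333 stand xy [35.4 40.8] z 179.9 toolx 166.3 tilt [0.015 0.002] F stand [1.2 0.8] 3.2 w 0.6852869564721332
ecc angle 81.0 cost 0.73 topz 31.9 x [-27.2  33.8] spoke angle mod72 -13.3 518 coh 0.84
gauge side face x [-110.   -87.8  -62.2]
```

The eccentric is at about 70–80°, near the low point, and the carriage is still home. This stroke passes through the low.

>>> send_rows(
  targets=[
    {"gripper": 1,"x": 3.6,"y": 0,"z": 0,"ax": 0,"ay": 0,"az": 0},
    {"gripper": 1,"x": 3.6,"y": 0,"z": 0,"ax": 0,"ay": 0,"az": 0},
    {"gripper": 1,"x": 0,"y": 0,"z": 3.5,"ax": 0,"ay": 0,"az": 0},
    {"gripper": 1,"x": 0,"y": 0,"z": 3.5,"ax": 0,"ay": 0,"az": 0},
    {"gripper": 1,"x": 0,"y": 0,"z": 0,"ax": 0,"ay": 0,"az": 0},
  ],
)

```text
clock: 11.5
position: [596.0, 144.1, 92.9]
ee_rot: [0.12, 0.993, -0.004, -0.007]
contact_force: [-1.1, -1.1, -1.6]
gripper_width: -0.2
grasp_force: 0.0
```

>>> send_rows(
  targets=[
    {"gripper": 1,"x": -1.4,"y": 0,"z": 0,"ax": 0,"ay": 0,"az": 0},
    {"gripper": 1,"x": -1.4,"y": 0,"z": 0,"ax": 0,"ay": 0,"az": 0},
    {"gripper": 1,"x": -0.6,"y": 0,"z": 0,"ax": 0,"ay": 0,"az": 0},
    {"gripper": 1,"x": -0.6,"y": 0,"z": 0,"ax": 0,"ay": 0,"az": 0},
    {"gripper": 1,"x": 0,"y": 0,"z": 0,"ax": 0,"ay": 0,"az": 0},
  ],
)

```text
clock: 11.92
position: [641.6, 136.1, 100.2]
ee_rot: [0.12, 0.993, -0.0, -0.0]
contact_force: [-1.1, 0.4, -0.4]
gripper_width: -0.1
grasp_force: 0.3
```

```bash
python3 -c "
from h import *
st();look()"
```

```text
t 11.9167 stand xy [-0.7 39.1] z 100.2 toolx 166.2 tilt [-0.001 -0.   ] F stand [-1.2  0.1] -0.4 w -0.13724093390205938
ecc angle 105.00000000000001 cost 1.95 topz 28.0 x [-29.5  30.2] spoke angle mod72 20.5 536 coh 0.64
```

>>> send_rows(
  targets=[
    {"gripper": 1,"x": -0.6,"y": 0,"z": 0,"ax": 0,"ay": 0,"az": 0},
    {"gripper": 1,"x": -0.6,"y": 0,"z": 0,"ax": 0,"ay": 0,"az": 0},
    {"gripper": 1,"x": -1.0,"y": 0,"z": 0,"ax": 0,"ay": 0,"az": 0},
    {"gripper": 1,"x": -1.0,"y": 0,"z": 0,"ax": 0,"ay": 0,"az": 0},
    {"gripper": 1,"x": -1.0,"y": 0,"z": 0,"ax": 0,"ay": 0,"az": 0},
  ],
)

```text
clock: 12.43
position: [682.2, 126.7, 100.9]
ee_rot: [0.119, 0.993, -0.0, -0.0]
contact_force: [-2.4, 1.1, 0.8]
gripper_width: -0.0
grasp_force: 1.1
```

>>> send_rows(
  targets=[
    {"gripper": 1,"x": 1.0,"y": 0,"z": 0,"ax": 0,"ay": 0,"az": 0},
    {"gripper": 1,"x": 0,"y": 0,"z": -3.5,"ax": 0,"ay": 0,"az": 0},
    {"gripper": 1,"x": 0,"y": 0,"z": -3.5,"ax": 0,"ay": 0,"az": 0},
    {"gripper": 1,"x": 0,"y": 0,"z": 0,"ax": 0,"ay": 0,"az": 0},
  ],
)

```text
clock: 12.77
position: [677.9, 129.6, 180.0]
ee_rot: [0.119, 0.993, 0.002, 0.008]
contact_force: [0.7, -0.9, 3.1]
gripper_width: -0.4
grasp_force: 0.0
```

```bash
python3 -c "
from h import *
st();look();gauge()"
```

```text
t 12.7667 stand xy [36.1 41.4] z 180.0 toolx 166.4 tilt [0.017 0.003] F stand [ 0.9 -0.7] 3.1 w -0.4242139679476779
ecc angle 153.0 cost 2.27 topz 25.2 x [-32.7  26. ] spoke angle mod72 -13.8 512 coh 0.84
gauge side face x [-110.   -87.4  -62.3]
```

Low passed (eccentric about 105° then 150°). Stroke 4 towards the high.

>>> send_rows(
  targets=[
    {"gripper": 1,"x": 3.6,"y": 0,"z": 0,"ax": 0,"ay": 0,"az": 0},
    {"gripper": 1,"x": 3.6,"y": 0,"z": 0,"ax": 0,"ay": 0,"az": 0},
    {"gripper": 1,"x": 0,"y": 0,"z": 3.5,"ax": 0,"ay": 0,"az": 0},
    {"gripper": 1,"x": 0,"y": 0,"z": 3.5,"ax": 0,"ay": 0,"az": 0},
    {"gripper": 1,"x": 0,"y": 0,"z": 0,"ax": 0,"ay": 0,"az": 0},
  ],
)

```text
clock: 13.33
position: [596.4, 144.3, 92.8]
ee_rot: [0.12, 0.993, -0.003, -0.007]
contact_force: [-1.1, 0.1, -2.0]
gripper_width: 0.1
grasp_force: 0.0
```

>>> send_rows(
  targets=[
    {"gripper": 1,"x": -1.4,"y": 0,"z": 0,"ax": 0,"ay": 0,"az": 0},
    {"gripper": 1,"x": -1.4,"y": 0,"z": 0,"ax": 0,"ay": 0,"az": 0},
    {"gripper": 1,"x": -1.4,"y": 0,"z": 0,"ax": 0,"ay": 0,"az": 0},
    {"gripper": 1,"x": -1.4,"y": 0,"z": 0,"ax": 0,"ay": 0,"az": 0},
    {"gripper": 1,"x": -1.4,"y": 0,"z": 0,"ax": 0,"ay": 0,"az": 0},
  ],
)

```text
clock: 13.75
position: [668.5, 128.9, 99.8]
ee_rot: [0.12, 0.993, -0.001, -0.003]
contact_force: [-3.6, 2.0, 0.9]
gripper_width: -0.0
grasp_force: 1.9
```

>>> send_rows(
  targets=[
    {"gripper": 1,"x": -1.2,"y": 0,"z": 0,"ax": 0,"ay": 0,"az": 0},
    {"gripper": 1,"x": 1.0,"y": 0,"z": 0,"ax": 0,"ay": 0,"az": 0},
    {"gripper": 1,"x": 0,"y": 0,"z": -3.5,"ax": 0,"ay": 0,"az": 0},
    {"gripper": 1,"x": 0,"y": 0,"z": -3.5,"ax": 0,"ay": 0,"az": 0},
    {"gripper": 1,"x": 0,"y": 0,"z": 0,"ax": 0,"ay": 0,"az": 0},
  ],
)

```text
clock: 14.17
position: [677.2, 129.3, 179.8]
ee_rot: [0.119, 0.993, 0.002, 0.007]
contact_force: [0.9, -0.3, 1.8]
gripper_width: -0.1
grasp_force: 0.0
```

```bash
python3 -c "
from h import *
st();look();gauge();pic('p3')"
```

```text
t 14.1667 stand xy [35.5 40.9] z 179.8 toolx 166.3 tilt [0.015 0.002] F stand [ 1.  -0.1] 1.8 w -0.06640663113047054
ecc angle 264.0 cost 0.51 topz 29.4 x [-41.   18.3] spoke angle mod72 -13.4 517 coh 0.84
gauge side face x [-109.9  -87.7  -62.2]
```

View pics/p3.png

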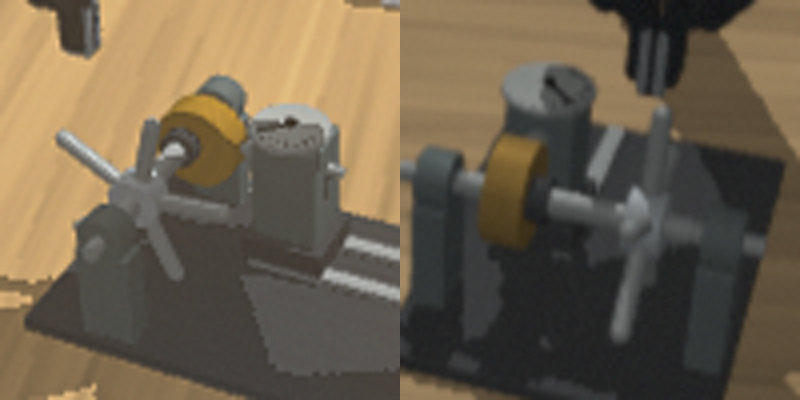

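The spokes are at -13° again and the disc leans towards the gauge. I'll fit the phase over all readings.

```bash
python3 - <<'E'
import numpy as np
from scipy.optimize import least_squares
t=np.deg2rad([0.5,14.5,58,130.7,202.2,274.6])
z=np.array([40.3,40.9,40.6,31.9,25.2,29.4]);x=np.array([-8,-7.3,-1,3.3,-3.3,-11.3])
f=lambda p:np.r_[p[1]+8*np.cos(t+p[0])-z,p[2]+8*np.sin(t+p[0])-x]
r=least_squares(f,[-.6,32,0]);print(np.rad2deg(r.x[0]),r.x,r.fun.round(1))
s=np.linalg.inv(r.jac.T@r.jac)*r.fun.var();print('sd deg',np.rad2deg(s[0,0]**.5),'high at',270-np.rad2deg(r.x[0]))
E
```

```text
-31.690382399907918 [-0.55310151 33.23815705 -4.45606054] [-0.2 -0.  -0.2  0.1  0.1  0.2 -0.6  0.5  0.1  0.1  0.2 -0.3]
sd deg 0.8028382443488532 high at 301.6903823999079
```

The fit is clean (residuals up to 0.6 mm): the high is at 302° and we stand at 275°, so I push +27°, ending with TCP x at about -8.

>>> send_rows(
  targets=[
    {"gripper": 1,"x": 3.6,"y": 0,"z": 0,"ax": 0,"ay": 0,"az": 0},
    {"gripper": 1,"x": 3.6,"y": 0,"z": 0,"ax": 0,"ay": 0,"az": 0},
    {"gripper": 1,"x": 0,"y": 0,"z": 3.5,"ax": 0,"ay": 0,"az": 0},
    {"gripper": 1,"x": 0,"y": 0,"z": 3.5,"ax": 0,"ay": 0,"az": 0},
    {"gripper": 1,"x": 0,"y": 0,"z": 0,"ax": 0,"ay": 0,"az": 0},
  ],
)

```text
clock: 14.83
position: [596.1, 144.2, 92.9]
ee_rot: [0.12, 0.993, -0.003, -0.007]
contact_force: [-0.9, -0.8, -1.1]
gripper_width: -0.0
grasp_force: 0.0
```

>>> send_rows(
  targets=[
    {"gripper": 1,"x": -1.0,"y": 0,"z": 0,"ax": 0,"ay": 0,"az": 0},
    {"gripper": 1,"x": -0.8,"y": 0,"z": 0,"ax": 0,"ay": 0,"az": 0},
    {"gripper": 1,"x": -0.8,"y": 0,"z": 0,"ax": 0,"ay": 0,"az": 0},
    {"gripper": 1,"x": -0.7,"y": 0,"z": 0,"ax": 0,"ay": 0,"az": 0},
    {"gripper": 1,"x": 0,"y": 0,"z": 0,"ax": 0,"ay": 0,"az": 0},
  ],
)

```text
clock: 15.25
position: [637.0, 138.0, 101.6]
ee_rot: [0.12, 0.993, 0.001, 0.002]
contact_force: [0.1, 0.0, 0.4]
gripper_width: -0.0
grasp_force: 0.3
```

>>> send_rows(
  targets=[
    {"gripper": 1,"x": 1.5,"y": 0,"z": 0,"ax": 0,"ay": 0,"az": 0},
    {"gripper": 1,"x": 0,"y": 0,"z": -4.0,"ax": 0,"ay": 0,"az": 0},
    {"gripper": 1,"x": 0,"y": 0,"z": -4.0,"ax": 0,"ay": 0,"az": 0},
    {"gripper": 1,"x": 0,"y": 0,"z": -4.0,"ax": 0,"ay": 0,"az": 0},
    {"gripper": 1,"x": 0,"y": 0,"z": 0,"ax": 0,"ay": 0,"az": 0},
  ],
)

```text
clock: 15.67
position: [626.2, 143.1, 232.4]
ee_rot: [0.119, 0.993, 0.004, 0.011]
contact_force: [0.6, 0.1, 2.2]
gripper_width: 0.3
grasp_force: 0.0
```

```bash
python3 -c "
from h import *
st();look();gauge();pic('p4')"
```

```text
t 15.6667 stand xy [-17.3  42.2] z 232.4 toolx 166.3 tilt [0.022 0.006] F stand [0.6 0.2] 2.2 w 0.3387552736972132
ecc angle 291.0 cost 0.86 topz 33.5 x [-42.5  17.2] spoke angle mod72 16.3 526 coh 0.85
gauge side face x [-110.   -87.   -61.9]
```

View pics/p4.png

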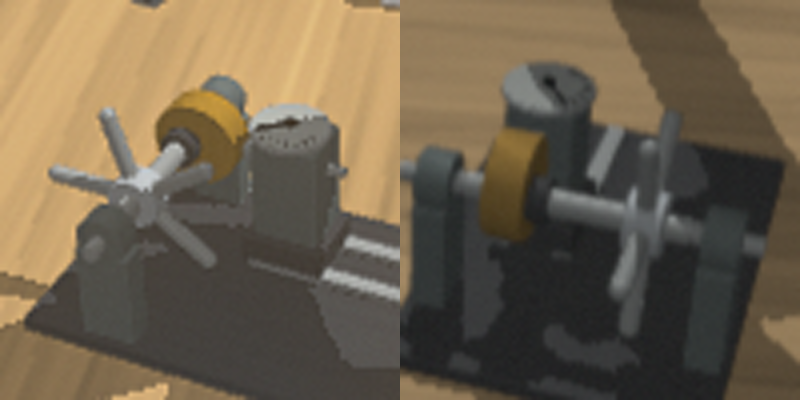

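The spindle is at 304°, within 3° of the fitted high. The disc sits at its extreme towards the gauge, the carriage is home and the arm is clear. I'll settle the arm and hand in.

>>> send_rows(
  targets=[
    {"gripper": 1,"x": 0,"y": 0,"z": 0,"ax": 0,"ay": 0,"az": 0},
    {"gripper": 1,"x": 0,"y": 0,"z": 0,"ax": 0,"ay": 0,"az": 0},
    {"gripper": 1,"x": 0,"y": 0,"z": 0,"ax": 0,"ay": 0,"az": 0},
    {"gripper": 1,"x": 0,"y": 0,"z": 0,"ax": 0,"ay": 0,"az": 0},
    {"gripper": 1,"x": 0,"y": 0,"z": 0,"ax": 0,"ay": 0,"az": 0},
  ],
)

```text
clock: 16.33
position: [619.7, 141.8, 220.1]
ee_rot: [0.119, 0.993, -0.0, -0.0]
contact_force: [0.1, 0.5, 0.3]
gripper_width: 0.2
grasp_force: 0.0
```

```bash
python3 -c "
from h import *
st();look();print(arm.job_done())"
```

```text
t 16.3333 stand xy [-23.4  39.4] z 220.1 toolx 166.3 tilt [-0. -0.] F stand [-0.   0.5] 0.3 w 0.18842201149095703
ecc angle 294.0 cost 1.44 topz 33.7 x [-42.2  17.9] spoke angle mod72 16.5 525 coh 0.85
the job is handed in; nothing more can be done
None
```

Job handed in at about 16 s, no verdict returned: by camera depth (I never read the plunger or needle) the carriage is home against its stop, and the spindle went through the low point and now rests about 3° from the fitted high, with the arm clear.

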